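# Push the vial rack home into its locating angle

### The job

Push the white vial rack along the bench into the corner of the aluminium locating angle, until its long side lies flat against the long fence and its narrow end touches the short stop. Only push it, gently, with the fingertips or the outside of the fingers: do not grip, lift or tip it. Leave everything else standing where it is, and finish with the hand clear of the rack.

Things in the scene. Friction and masses are not known exactly. Their poses are not given: they have to be found in the camera images.
- vial_rack: Loose white vial rack, oblong, 125 x 50 x 32 mm, 0.1 to 0.25 kg, flat on the bench. Origin: centre of its underside; x along its length, y along its width, z up. Base and top are 4 mm plates with walls only at the ends, so push a long side with fingers that cross both plates. At the start its x axis points to the short stop within about 25 degrees; either end may go there.
- locating_angle: Fixed aluminium L of two bars, 12 mm thick, 32 mm high. Origin: on the bench at the centre of the rack's place; the rack is home when its origin lies here, its length along this x axis. x points roughly to the robot's left, y roughly toward the robot. The -x and +y sides are open, with flat yellow tape marks just outside the rack's place.
- long_fence (a point): Middle of the long fence's inner face on the bench, at x +21, y -25 mm in the angle's frame; the face runs from x -20 to +62 mm. Behind it stands a fixed pipe manifold, its flanges up to 105 mm high at world x above 0.48 m: keep the hand clear of it.
- short_stop (a point): Middle of the short stop's inner face on the bench, at x +62.5, y -2 mm in the angle's frame; the face runs from y -25 to +21 mm.
- vial_1: Bystander: capped glass vial, 20 mm across, 45 mm tall, standing to the left of the angle. Origin: centre of its underside.
- vial_2: Bystander: capped glass vial as vial_1.
- vial_3: Bystander: capped glass vial as vial_1.
- cone_vessel: Bystander: small grey conical steel vessel, 68 mm across, 88 mm tall, far left. Origin: centre of its underside.
- steel_bowl: Bystander: small steel bowl, 95 mm across, 39 mm tall, far right. Origin: centre of its underside.
- beaker: Bystander: low glass beaker, 53 mm across, 65 mm tall, far right. Origin: centre of its underside.
- petri_dish: Bystander: lidded membrane dish, 55 mm across, 11 mm tall, far right. Origin: centre of its underside.
There are look-alikes about, which are no part of the job. What is shaped like the vial_rack but orange is not meant.

How it is judged:
At the end, for the whole second after the job is handed in: The rack stands flat and still on the bench, its origin within 4 mm of the angle's origin along both of the angle's axes, its length within 0.05 rad of the long fence (x of vial_rack in the frame of locating_angle between -0.004 and 0.004 m and y of vial_rack in the frame of locating_angle between -0.004 and 0.004 m and angle between the x axis of vial_rack and the x axis of locating_angle, either way round below 0.05 rad and height (world z) of vial_rack below 0.004 m and angle between vial_rack's own z axis and vertical below 0.05 rad and linear speed of vial_rack below 0.01 m/s); the robot touches nothing.
It fails at once if the rack is lifted or tipped (height (world z) of vial_rack above 0.012 m or angle between vial_rack's own z axis and vertical above 0.2 rad).
It fails at once if the rack is pinched or pressed hard (over 40 N from the fingers) (contact force between the fingers and vial_rack above 40 N).
It fails at once if a bystander is moved by more than 20 mm or tipped over (distance of any of vial_1, vial_2, vial_3, cone_vessel, steel_bowl, beaker, petri_dish from where it was at the start of the episode above 0.02 m or angle between any of vial_1, vial_2, vial_3, cone_vessel, steel_bowl, beaker, petri_dish's own z axis and vertical above 0.5 rad).
It also fails if it takes over 61 s, if anything falls off the work surface, if the arm or the gripper's body presses on something with over 40 N, if the wrist force passes 120 N, or if a joint passes its speed limit or range.

### The arm

A 6-joint arm with a two-finger parallel gripper is mounted at the origin on a cart in front of the work surface, level with it; the furniture and walls round the work are solid. World frame = base frame: x ahead of the robot, y to its left, z up, the work surface at z = 0. Lengths are in m, angles in rad, forces in N, time in s.
With the tool pointing down it reaches from about 0.3 to 0.95 m from the base axis. Payload 3.1 kg.
Tool frame: the origin (TCP) lies on the centre line of the jaws, within the pads' length; the fingertips stand 25 mm ahead of it and the grasp point (between the pads) lies 6 mm ahead of it (bot.finger_overhang is the z of the fingertips in the tool frame, in m); z points along the fingers, y is the direction in which the jaws open and shut (so a half turn about z gives the same grasp; the last joint's range is limited). The gripper opens to 85 mm and grips with 20 to 120 N. Pads are 22 mm wide; open, the fingers measure 114 mm over their backs; the gripper's body (76 mm by 85 mm) begins 54 mm behind the grasp point. The pads swing forward as they close: fully open they stand 13 mm farther back than shut.
Start: joints at [1.272, 0.308, 1.634, -0, 1.2, -0.07], TCP at [0.142, 0.609, 0.256] pointing down, gripper open.
Joint ranges: [-3.06, 3.06], [-0.79, 1.96], [0.05, 2.63], [-1.19, 4.34], [0.05, 2.64], [-2.94, 2.94]. Speed limits (rad/s): [2.79, 2.79, 3.14, 3.14, 3.14, 3.14].

### API

Orientations are given as a unit quaternion [x, y, z, w].
In Python, from workcell import bot gives the robot as it stands. The module is installed in compiled form; this text tells all that it offers.
- The arm moves only by the shell command python3 -m crank 'ROWS' [OPENING]. ROWS is JSON, a list that holds one entry, the list of rows, each a list of 4 numbers: the shift along the tool's x, y, z in units of 50 mm (1.0 is 50 mm), then the turn about the tool's z in rad. In form: [[[x, y, z, turn], ...]]. A call has 1 to 5 rows; each row shifts and turns the pose as measured when the row begins, along the tool's axes as they then stand; what a row does not reach is not made up. A row lasts 1/10 s, in which the tool goes at most 50 mm and 8.59 degrees, less where a joint would pass 70% of its speed; a pose out of reach is approached as far as the arm can. A call is refused whole if a number of a shift passes 1 or a number of a turn 0.15, either way. A call with a gripper value outside its range is refused whole. OPENING is the closure, from 0 (fully open) to 1 (shut), set as the call begins (- or left out, the last holds). The fingers move at their own pace and stop on an object; the grip force is fixed at half the most. Time passes only in rows, so rows that do not move let the fingers close. It gives the time, the measured TCP pose, the force and the opening at its end, in the units of the state.
- bot.get_obs(): the state, without advancing time (a new reading comes with each control period).
- bot.snapshot(name): name is "scene" or "top" or "wrist"; returns the picture (480x640x3 uint8, red, green, blue); there is no depth.
- bot.camera_model(name): a dict with "fov_y" (degrees; the focal length in pixels is half the picture's height over the tangent of half this angle, whatever the lens; pixels are square), "cx", "cy" (the principal point, pixels), "R" (3x3) and "t" (3): a world point X has camera coordinates R X + t; the wrist camera has in their place "hand_eye" (4x4, takes a point from camera to tool coordinates, whose origin is the TCP and whose axes are the flange's). Camera axes: x right, y down, z forward; pixel columns grow to the right and rows downward; lengths in m; the calibration is good to about 2 mm. A picture is of the moment at which its call begins: read the wrist's pose just before it. camera_model takes no time and is no camera call.
- bot.hand_in(): hands the job in, once; it reports no verdict.
The state is a dict: "time_s": time; "qpos": joint angles; "joint_velocities": joint speeds; "effort": joint torques, N m; "tool_pos": TCP position; "ee_rot": TCP orientation; "force": force on the tool from outside, world axes, zero at the start; "moment": the same for the moment, N m; "width": finger opening in m.
Only numpy, scipy, OpenCV 4.12 (cv2) and the standard library are available. Lean on these libraries where they do the work, as an engineer would, in place of code of your own. Each camera call takes 0.05 s, during which the arm holds its last target.

## Working session

There is one attempt and no reset: what is moved stays moved. The work goes in short steps, Python scripts to look and compute and a shell command to move; the robot and the scene stay as the last step left them, time stands still between calls to the robot, and variables do not carry over. Pictures are saved under pics/ and viewed, and the job is handed in when it is done.

```bash
mkdir -p pics; python3 - <<'E'
from workcell import bot
import cv2,numpy as np
o=bot.get_obs();print({k:np.round(v,4).tolist() for k,v in o.items()},bot.finger_overhang)
for n in("scene","top"):
    cv2.imwrite(f"pics/{n}0.png",bot.snapshot(n)[:,:,::-1])
    m=bot.camera_model(n);print(n,{k:np.round(v,4).tolist() for k,v in m.items()})
m=bot.camera_model("wrist");print({k:np.round(v,4).tolist() for k,v in m.items()})
E
```

```text
{'time_s': 0.0, 'qpos': [1.2723, 0.309, 1.6352, 0.0, 1.1997, -0.0697], 'joint_velocities': [0.0007, 0.0, -0.0004, -0.0, 0.0026, -0.0005], 'effort': [0.0002, -41.5274, -27.6653, -0.0, 0.0105, 0.0], 'tool_pos': [0.1415, 0.608, 0.255], 'ee_rot': [0.1141, 0.9935, -0.0011, -0.0002], 'force': [-0.0982, -0.6566, 0.2296], 'moment': [0.0111, 0.0381, -0.0189], 'width': 0.0855} 0.025
scene {'fov_y': 51.9589, 'cx': 322.4718, 'cy': 238.1644, 'R': [[0.8583, -0.5132, -0.0027], [-0.3739, -0.6216, -0.6883], [0.3516, 0.5918, -0.7254]], 't': [-0.4496, 0.221, 1.3589]}
top {'fov_y': 48.2907, 'cx': 321.168, 'cy': 235.8742, 'R': [[0.0173, -0.9998, -0.0028], [-0.9805, -0.0164, -0.196], [0.1959, 0.0061, -0.9806]], 't': [0.0004, 0.5196, 1.8691]}
{'fov_y': 61.5169, 'cx': 319.0122, 'cy': 243.1761, 'hand_eye': [[-0.0007, -0.9536, -0.3009, 0.0788], [1.0, -0.0008, 0.0002, 0.0002], [-0.0004, -0.3009, 0.9536, -0.1169], [0.0, 0.0, 0.0, 1.0]]}
```

View pics/scene0.png

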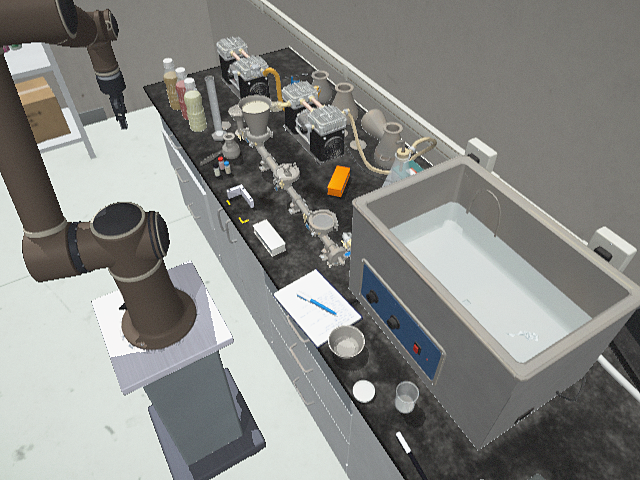

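View pics/top0.png

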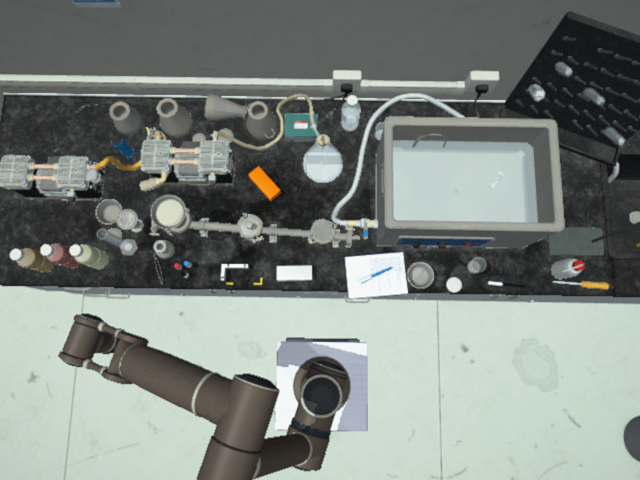

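```bash
cat > h.py <<'E'
from workcell import bot
import cv2,numpy as np
from scipy.spatial.transform import Rotation as Ro
def cam(n):
    m=bot.camera_model(n);f=240/np.tan(np.radians(m['fov_y']/2))
    if n=='wrist':
        o=bot.get_obs();T=np.eye(4);T[:3,:3]=Ro.from_quat(o['ee_rot']).as_matrix();T[:3,3]=o['tool_pos']
        W=T@np.array(m['hand_eye']);return f,m['cx'],m['cy'],W[:3,:3],W[:3,3]
    R=np.array(m['R']);return f,m['cx'],m['cy'],R.T,-R.T@np.array(m['t'])
def ray(c,uv,z):
    f,cx,cy,R,C=c;d=R@np.array([(uv[0]-cx)/f,(uv[1]-cy)/f,1]);return C+d*(z-C[2])/d[2]
def proj(c,X):
    f,cx,cy,R,C=c;p=R.T@(np.array(X)-C);return np.array([f*p[0]/p[2]+cx,f*p[1]/p[2]+cy])
E
python3 - <<'E'
from h import *
c=cam('top')
for n,uv,z in[('rack',(294,272),.032),('corner',(223,264),.032),('fence r',(247,264),.032),('tape',(258,283),0),('paper l',(345,270),0),('edge',(294,292),0),('manif',(322,232),.1),('orange',(264,183),.03)]:print(n,ray(c,uv,z).round(3))
im=cv2.imread('pics/top0.png')[220:300,140:340];a=cv2.resize(im,(800,320),interpolation=2)
im=cv2.imread('pics/scene0.png')[150:260,200:350];b=cv2.resize(im,(750,550),interpolation=2)
cv2.imwrite('pics/c1.png',a);cv2.imwrite('pics/c2.png',b)
E
```

```text
rack [0.39  0.104 0.032]
corner [0.415 0.36  0.032]
fence r [0.416 0.274 0.032]
tape [0.352 0.235 0.   ]
paper l [ 0.405 -0.079  0.   ]
edge [0.322 0.104 0.   ]
manif [0.524 0.006 0.1  ]
orange [0.72  0.224 0.03 ]
```

View pics/c1.png

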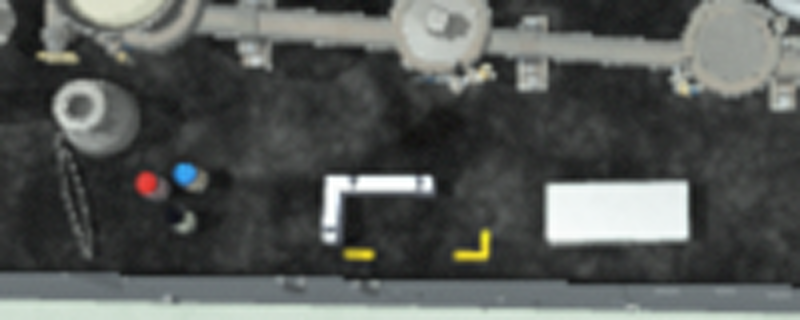

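View pics/c2.png

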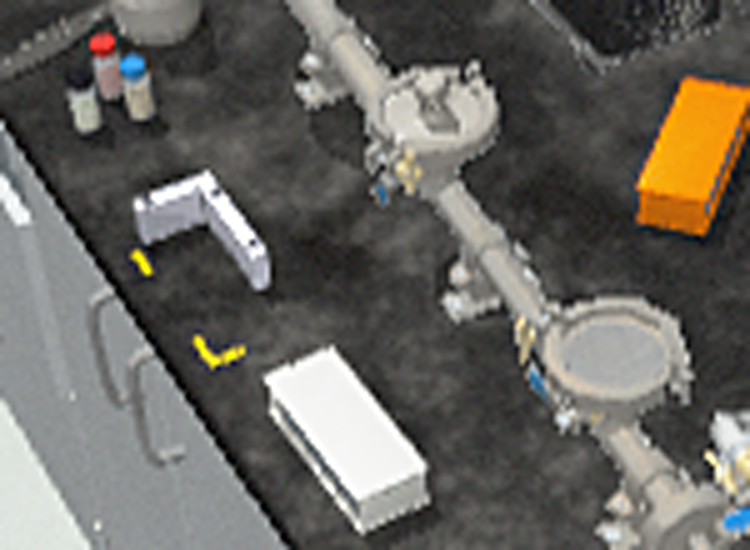

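Candidates for the rack in the top view: the white block at (294,272), the orange block at (264,183), the white paper at (377,275), and the pale L-angle at (235,268). The crops show the white block as a 125x50 tray with an open side between its plates, so I choose that one. Next I move above it for a wrist view.

```bash
python3 -m crank '[[[-0.62,-0.7,-0.06,0],[-0.62,-0.7,-0.06,0],[-0.62,-0.7,-0.06,0],[-0.62,-0.7,-0.06,0],[-0.62,-0.7,-0.06,0]]]' && python3 -m crank '[[[-0.62,-0.7,-0.06,0],[-0.62,-0.7,-0.06,0],[-0.62,-0.7,-0.06,0],[-0.62,-0.7,-0.06,0],[-0.62,-0.7,-0.06,0]]]' && python3 -m crank '[[[0,0,0,0],[0,0,0,0],[0,0,0,0]]]'
python3 - <<'E'
from h import *
print(bot.get_obs()['tool_pos'],bot.get_obs()['ee_rot'])
cv2.imwrite('pics/w1.png',bot.snapshot('wrist')[:,:,::-1])
E
```

```text
time_s: 0.6
tool_pos: [0.2528, 0.3993, 0.2663]
ee_rot: [0.109, 0.994, -0.003, -0.001]
force: [1.2, 0.2, 1.2]
width: 0.0856
time_s: 1.1
tool_pos: [0.3675, 0.1855, 0.2812]
ee_rot: [0.108, 0.994, -0.003, -0.001]
force: [1.1, -0.2, 0.1]
width: 0.0855
time_s: 1.4
tool_pos: [0.3695, 0.1803, 0.281]
ee_rot: [0.113, 0.994, -0.004, -0.001]
force: [-1.4, -0.5, -0.6]
width: 0.0853
[0.36947352 0.18025991 0.28097296] [ 1.13477285e-01  9.93531602e-01 -4.11505036e-03 -9.63381537e-04]
```

View pics/w1.png

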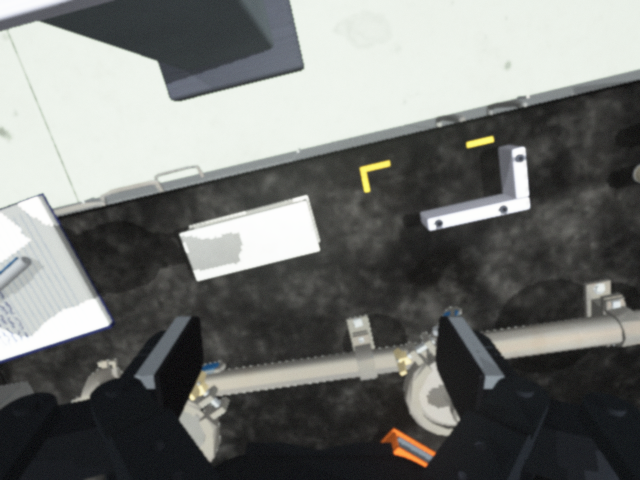

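```bash
python3 - <<'E'
import cv2
im=cv2.imread('pics/w1.png')
cv2.imwrite('pics/w1a.png',cv2.resize(im[125:245,350:550],(800,480),interpolation=2))
cv2.imwrite('pics/w1b.png',cv2.resize(im[180:300,160:360],(800,480),interpolation=2))
E
```

```text
(no output)
```

View pics/w1a.png

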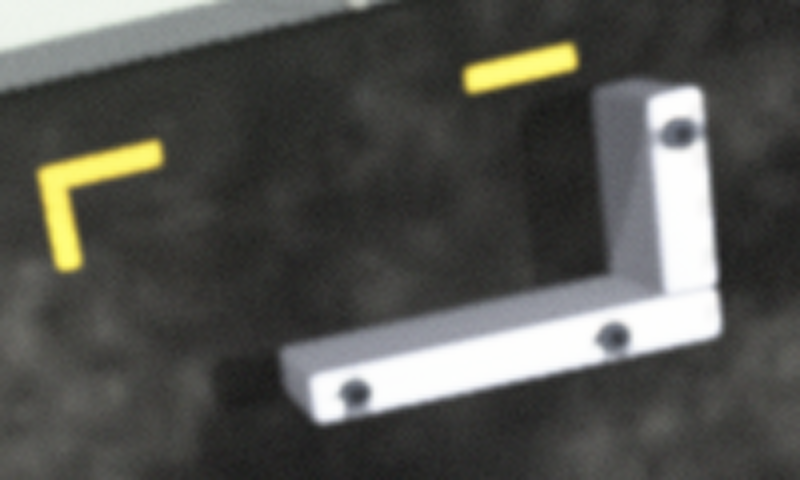

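View pics/w1b.png

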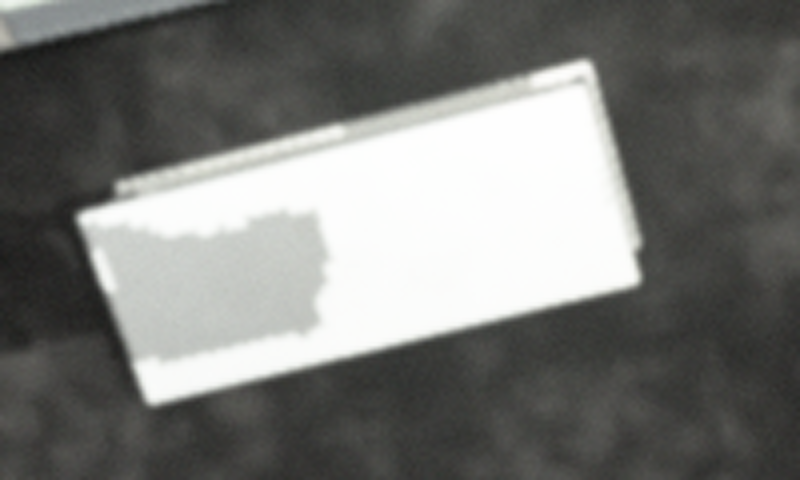

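```bash
cat >> h.py <<'E'
def loc(A,X):  # world xy -> angle frame
    o,ex,ey=A;d=np.array(X)[:2]-o;return np.array([d@ex,d@ey])
E
python3 - <<'E'
from h import *
c=cam('wrist')
g=lambda ox,oy,p,z:ray(c,(ox+(p[0]+.5)/4-.5,oy+(p[1]+.5)/4-.5),z)[:2]
A=lambda p,z=.032:g(350,125,p,z)
B=lambda p,z=.032:g(160,180,p,z)
f0,f1=A((310,375)),A((665,292));s0=A((647,100))
print('fence',f0,f1,'len',np.linalg.norm(f1-f0),'stop',s0,np.linalg.norm(s0-f1),'floor corner',A((610,275),0),A((593,92),0),A((283,350),0))
ex=(f1-f0)/np.linalg.norm(f1-f0);ey=np.array([-ex[1],ex[0]])
if ey[0]>0:ey=-ey
print('ex',ex,'yaw',np.degrees(np.arctan2(ex[1],ex[0])))
for k in (f1,A((610,275),0)):
    o=k-62.5e-3*ex+25e-3*ey;print('origin',o)
P=[B(p) for p in((77,213),(150,405),(640,285),(590,80))]
print(np.round(P,4));print([np.linalg.norm(P[i]-P[(i+1)%4]).round(4) for i in range(4)])
r=np.mean(P,0);d=(P[2]+P[3]-P[0]-P[1]);print('rack',r,np.degrees(np.arctan2(d[1],d[0])))
print('tape',loc((o,ex,ey),A((40,172),0)),loc((o,ex,ey),A((577,45),0)))
print('rack local',loc((o,ex,ey),r),[loc((o,ex,ey),p).round(4).tolist() for p in P])
E
```

```text
fence [0.40305508 0.27424491] [0.40176754 0.35609126] len 0.08185647545162188 stop [0.35767022 0.35579853] 0.04409829368047929 floor corner [0.40395549 0.35690206] [0.35855402 0.3570604 ] [0.4047492  0.27512177]
ex [-0.01572914  0.99987629] yaw 90.90125030244205
origin [0.37775371 0.29320577]
origin [0.37994165 0.29401657]
[[0.3647 0.0437]
 [0.4154 0.0452]
 [0.4119 0.1695]
 [0.3609 0.1695]]
[np.float64(0.0507), np.float64(0.1244), np.float64(0.051), np.float64(0.1259)]
rack [0.38821477 0.10693859] 91.69085888262859
tape [-0.06930546  0.03356026] [0.06091051 0.03223468]
rack local [-0.18718497 -0.00532952] [[-0.2501, 0.0191], [-0.2494, -0.0315], [-0.125, -0.03], [-0.1242, 0.021]]
```

```bash
python3 -m crank '[[[0,0,0,0.14],[0,0,0,0.14],[0,0,0,0.14],[0,0,0,0.14],[0,0,0,0.14]]]' 0.82 && python3 -m crank '[[[0,0,0,0.14],[0,0,0,0.14],[0,0,0,0.14],[0,0,0,0.14],[0,0,0,0.07]]]' && python3 -m crank '[[[0,0,0,0],[0,0,0,0]]]'
cat > st.py <<'E'
from h import *
o=bot.get_obs();R=Ro.from_quat(o['ee_rot']).as_matrix()
print('t',o['time_s'],'pos',np.round(o['tool_pos'],4),'F',np.round(o['force'],1),'w',round(float(o['width']),4),'q6',round(o['qpos'][5],3))
print('x axis yaw',np.degrees(np.arctan2(R[1,0],R[0,0])).round(2),'z',R[:,2].round(4))
E
python3 st.py
```

```text
time_s: 1.95
tool_pos: [0.3647, 0.1877, 0.2792]
ee_rot: [0.452, 0.892, -0.005, -0.002]
force: [-0.9, 0.7, -0.4]
width: 0.0155
time_s: 2.45
tool_pos: [0.3594, 0.1957, 0.2774]
ee_rot: [0.709, 0.705, -0.007, -0.001]
force: [-0.0, -0.5, -0.6]
width: 0.0157
time_s: 2.65
tool_pos: [0.3577, 0.1982, 0.2768]
ee_rot: [0.707, 0.707, -0.007, -0.002]
force: [0.8, 0.8, 0.8]
width: 0.0157
t 2.65 pos [0.3577 0.1982 0.2768] F [0.8 0.8 0.8] w 0.0157 q6 0.401
x axis yaw 90.06 z [-0.0133 -0.0078 -0.9999]
```

```bash
python3 -m crank '[[[-0.78,0.12,0,-0.02],[-0.78,0.12,0,0],[-0.78,0.12,0,0],[-0.78,0.12,0,0],[-0.78,0.12,0,0]]]' && python3 -m crank '[[[0,0,0,0],[0,0,0.9,0],[0,0,0.9,0],[0,0,0.9,0],[0,0,0.7,0]]]' && python3 -m crank '[[[0,0,0,0],[0,0,0,0]]]'; python3 st.py
```

```text
time_s: 3.15
tool_pos: [0.3929, 0.0062, 0.2778]
ee_rot: [0.689, 0.725, -0.006, -0.002]
force: [0.6, -0.3, 0.0]
width: 0.0156
time_s: 3.65
tool_pos: [0.4015, 0.003, 0.111]
ee_rot: [0.689, 0.725, 0.001, 0.007]
force: [-0.5, -0.1, -0.2]
width: 0.0155
time_s: 3.85
tool_pos: [0.3967, 0.0053, 0.1069]
ee_rot: [0.688, 0.726, -0.002, 0.001]
force: [-0.1, 0.2, 0.6]
width: 0.0154
t 3.85 pos [0.3967 0.0053 0.1069] F [-0.1  0.2  0.6] w 0.0154 q6 -0.141
x axis yaw 93.08 z [-0.0011 -0.0052 -1.    ]
```

```bash
python3 -m crank '[[[0,-0.08,0.5,0.03],[0,-0.08,0.5,0],[0,0,0.4,0],[0,0,0,0],[0,0,0,0]]]'; python3 st.py; python3 - <<'E'
from h import *
cv2.imwrite('pics/w2.png',bot.snapshot('wrist')[:,:,::-1])
E
```

```text
time_s: 4.35
tool_pos: [0.4003, 0.0063, 0.0456]
ee_rot: [0.697, 0.717, 0.005, 0.01]
force: [-0.4, -0.1, 1.4]
width: 0.0153
t 4.35 pos [0.4003 0.0063 0.0456] F [-0.4 -0.1  1.4] w 0.0153 q6 -0.112
x axis yaw 91.63 z [ 0.0207 -0.0065 -0.9998]
```

View pics/w2.png

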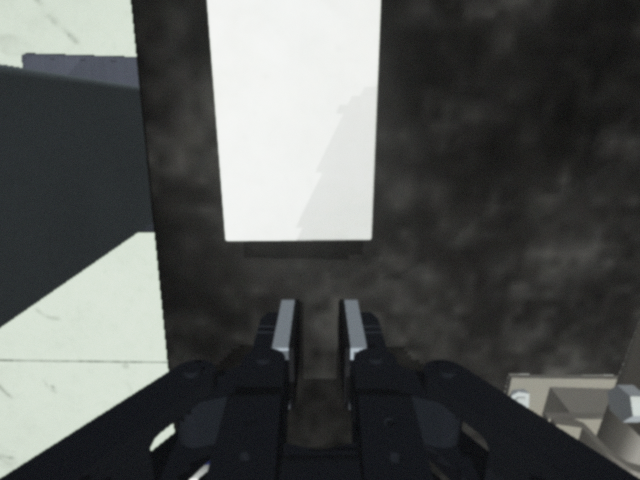

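```bash
python3 -m crank '[[[0,-0.08,0.1,0],[0,-0.08,0.05,0],[0,0,0,0],[0,0,0,0]]]'; python3 st.py
```

```text
time_s: 4.8
tool_pos: [0.3956, 0.0059, 0.0415]
ee_rot: [0.697, 0.717, 0.008, 0.013]
force: [-0.6, -0.9, -0.2]
width: 0.0156
t 4.8 pos [0.3956 0.0059 0.0415] F [-0.6 -0.9 -0.2] w 0.0156 q6 -0.114
x axis yaw 91.65 z [ 0.0298 -0.0072 -0.9995]
```

```bash
python3 -m crank '[[[0.1,-0.06,0.12,0],[0.15,-0.04,0.1,0],[0.15,-0.02,0,0],[0.15,-0.02,0,0],[0.15,-0.02,0,0]]]';python3 -m crank '[[[0.15,-0.02,0,0],[0.15,-0.02,0,0],[0.15,-0.02,0,0],[0,0,0,0]]]'; python3 st.py; python3 - <<'E'
from h import *
cv2.imwrite('pics/w3.png',bot.snapshot('wrist')[:,:,::-1])
E
```

```text
time_s: 5.3
tool_pos: [0.3863, 0.0425, 0.0289]
ee_rot: [0.697, 0.717, 0.008, 0.013]
force: [0.1, -0.4, 1.1]
width: 0.0154
time_s: 5.7
tool_pos: [0.3826, 0.0682, 0.0289]
ee_rot: [0.696, 0.718, 0.008, 0.014]
force: [-0.4, 0.3, 0.3]
width: 0.0151
t 5.7 pos [0.3826 0.0682 0.0289] F [-0.4  0.3  0.3] w 0.0151 q6 0.057
x axis yaw 91.71 z [ 0.0306 -0.0076 -0.9995]
```

View pics/w3.png

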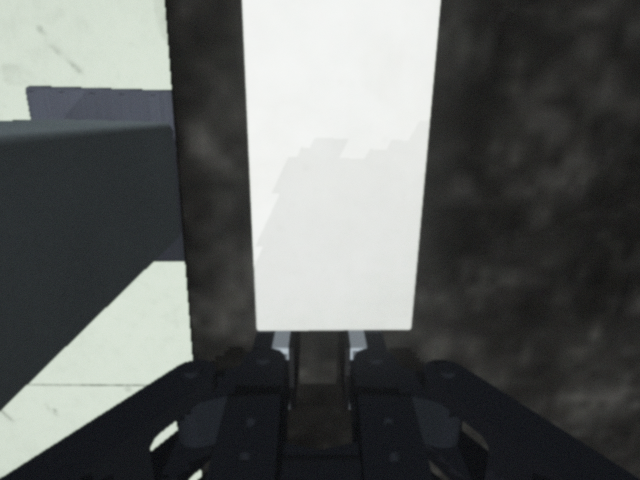

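```bash
cat > rk.py <<'E'
import sys
from h import *
o=np.array([0.3778,0.2932]);ex=np.array([-.0157,.9999]);ey=np.array([-.9999,-.0157]);A=(o,ex,ey)
c=cam('wrist');im=bot.snapshot('wrist')
cv2.imwrite(sys.argv[1],im[:,:,::-1])
m=((im.min(2)>165)&(im.max(2).astype(int)-im.min(2)<25)).astype(np.uint8)
m[330:,:]=m[330:,:]
n,l,s,_=cv2.connectedComponentsWithStats(m,connectivity=4)
k=l[150,int(sys.argv[2]) if len(sys.argv)>2 else 340];r=l==k;ys=np.where(r.any(1))[0]
y1=ys[-1];rows=np.arange(max(60,ys[0]+8),y1-15)
L=np.array([(np.where(r[y])[0][0]-.5,y) for y in rows]);Rr=np.array([(np.where(r[y])[0][-1]+.5,y) for y in rows])
cols=range(int(L[-1,0])+12,int(Rr[-1,0])-12);Bt=np.array([(x,np.where(r[:,x])[0][-1]+.5) for x in cols])
def ln(P):
    Q=np.float32([ray(c,p,.032)[:2] for p in P]);v=cv2.fitLine(Q,cv2.DIST_HUBER,0,.0005,.0005).ravel();return v[:2]*np.sign(v[1] if abs(v[1])>.5 else v[0]),v[2:]
(dl,pl),(dr,pr),(db,pb)=ln(L),ln(Rr),ln(Bt)
a=lambda d:np.degrees(np.arctan2(d[1],d[0])).round(2)
def X(d1,p1,d2,p2):
    t=np.linalg.solve(np.array([d1,-d2]).T,p2-p1);return p1+t[0]*d1
cl,cr=X(dl,pl,db,pb),X(dr,pr,db,pb)
print('yaw L,R',a(dl),a(dr),'end edge',a(db),'width',np.linalg.norm(cl-cr).round(4))
d=(dl+dr);d/=np.linalg.norm(d);ctr=(cl+cr)/2+d*.0625
print('ctr',ctr.round(4),'local',loc(A,ctr).round(4),'dyaw deg',(a(d)-90.9).round(2),'lead corners',[loc(A,p+d*.125).round(4).tolist() for p in(cl,cr)])
E
python3 rk.py pics/w4.png; python3 st.py
```

```text
yaw L,R 91.24 91.04 end edge 1.33 width 0.049
ctr [0.3838 0.1437] local [-0.1496 -0.0037] dyaw deg 0.24 lead corners [[-0.0873, 0.0211], [-0.0869, -0.0279]]
t 5.8 pos [0.3827 0.0676 0.0289] F [-0.3 -0.1  0.4] w 0.0158 q6 0.057
x axis yaw 91.69 z [ 0.0306 -0.0078 -0.9995]
```

```bash
python3 -m crank '[[[0.15,-0.02,-0.03,0],[0.15,-0.02,-0.03,0],[0.15,-0.02,0,0],[0.15,-0.02,0,0]]]';python3 -m crank '[[[0.15,-0.02,0,0],[0.15,-0.02,0,0],[0.15,-0.02,0,0],[0,0,0,0]]]'; python3 rk.py pics/w5.png; python3 st.py
```

```text
time_s: 6.2
tool_pos: [0.3775, 0.0985, 0.0317]
ee_rot: [0.698, 0.716, 0.008, 0.014]
force: [0.5, -1.9, -0.2]
width: 0.0153
time_s: 6.6
tool_pos: [0.3736, 0.1241, 0.0316]
ee_rot: [0.697, 0.717, 0.008, 0.014]
force: [-0.4, 0.3, 0.3]
width: 0.0152
yaw L,R 90.64 90.44 end edge 0.59 width 0.049
ctr [0.3761 0.1996] local [-0.0935  0.0032] dyaw deg -0.36 lead corners [[-0.0309, 0.0273], [-0.0312, -0.0217]]
t 6.65 pos [0.3736 0.1238 0.0316] F [-0.2 -0.4 -0.7] w 0.0152 q6 0.215
x axis yaw 91.62 z [ 0.0308 -0.008  -0.9995]
```

View pics/w5.png

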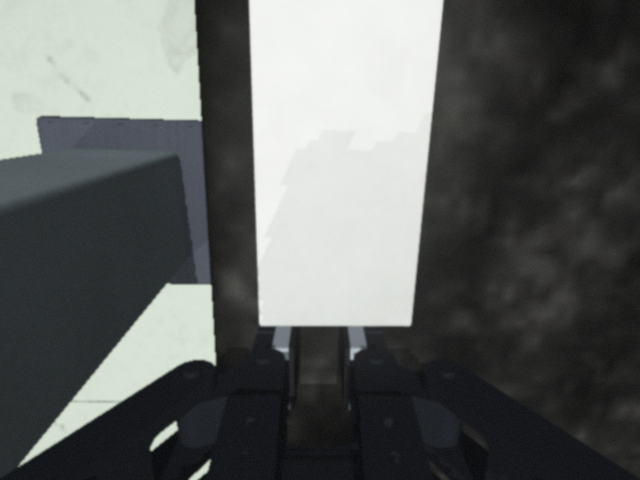

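```bash
python3 -m crank '[[[0.1,-0.03,0,0],[0.1,-0.03,0,0],[0.1,-0.01,0,0.005],[0.1,0,0,0.005],[0,0,0,0]]]'; python3 rk.py pics/w6.png; python3 st.py;python3 - <<'E'
from h import *
im=bot.snapshot('scene')[150:260,200:350,::-1];cv2.imwrite('pics/s6.png',cv2.resize(im,(750,550),interpolation=2))
E
```

```text
time_s: 7.15
tool_pos: [0.3691, 0.1449, 0.0312]
ee_rot: [0.701, 0.713, 0.008, 0.014]
force: [1.0, 0.2, 0.0]
width: 0.0151
yaw L,R 89.51 89.33 end edge -0.07 width 0.049
ctr [0.3732 0.2203] local [-0.0729  0.0057] dyaw deg -1.48 lead corners [[-0.01, 0.0286], [-0.0108, -0.0204]]
t 7.2 pos [0.369  0.1448 0.0311] F [-0.2 -0.5  0.1] w 0.0152 q6 0.285
x axis yaw 90.96 z [ 0.0302 -0.0085 -0.9995]
```

View pics/s6.png

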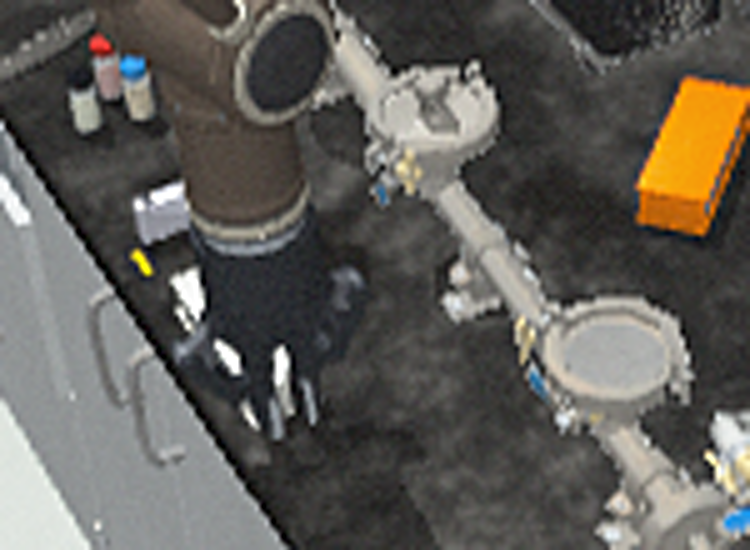

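```bash
python3 -m crank '[[[0.12,0,-0.03,-0.005],[0.12,0,0,0],[0.12,0,0,0],[0.12,0,0,0],[0,0,0,0]]]'; python3 rk.py pics/w7.png; python3 st.py
```

```text
time_s: 7.75
tool_pos: [0.3683, 0.1703, 0.0324]
ee_rot: [0.699, 0.715, 0.007, 0.014]
force: [0.2, -0.2, -0.5]
width: 0.0157
yaw L,R 90.87 90.83 end edge 1.08 width 0.0491
ctr [0.3711 0.2455] local [-0.0476  0.0075] dyaw deg -0.05 lead corners [[0.0148, 0.032], [0.0149, -0.0171]]
t 7.8 pos [0.3682 0.1701 0.0324] F [-0.2  0.3  0.1] w 0.0151 q6 0.345
x axis yaw 91.22 z [ 0.0296 -0.0089 -0.9995]
```

View pics/w7.png

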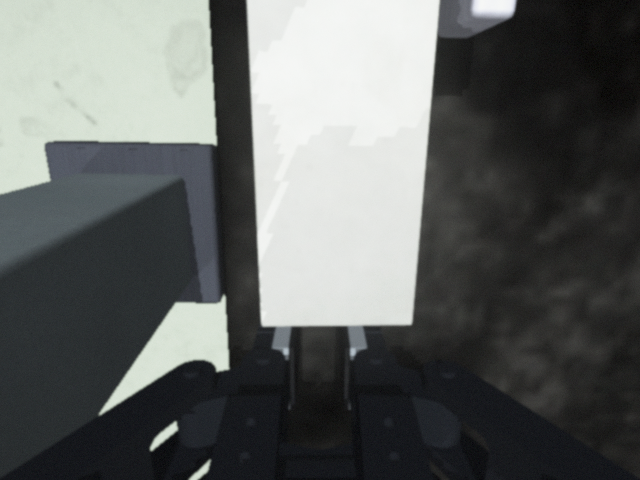

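```bash
python3 -m crank '[[[0.12,0.01,0,0],[0.12,0.01,0,0],[0.12,0.01,0,0],[0.12,0.01,0,0]]]'; python3 -m crank '[[[0.1,0,0,0],[0.1,0,0,0],[0.08,0,0,0],[0,0,0,0]]]'; python3 rk.py pics/w8.png; python3 st.py
```

```text
time_s: 8.2
tool_pos: [0.3692, 0.195, 0.0321]
ee_rot: [0.7, 0.714, 0.006, 0.014]
force: [0.4, -0.7, 1.0]
width: 0.0155
time_s: 8.6
tool_pos: [0.3692, 0.2114, 0.0319]
ee_rot: [0.699, 0.715, 0.007, 0.014]
force: [1.1, -0.4, -0.2]
width: 0.0152
yaw L,R 91.18 91.05 end edge 1.16 width 0.0491
ctr [0.372  0.2864] local [-0.0067  0.0059] dyaw deg 0.21 lead corners [[0.0557, 0.0307], [0.0559, -0.0184]]
t 8.65 pos [0.3692 0.2112 0.0319] F [-0.4 -0.8  0.1] w 0.0151 q6 0.44
x axis yaw 91.24 z [ 0.0289 -0.0096 -0.9995]
```

View pics/w8.png

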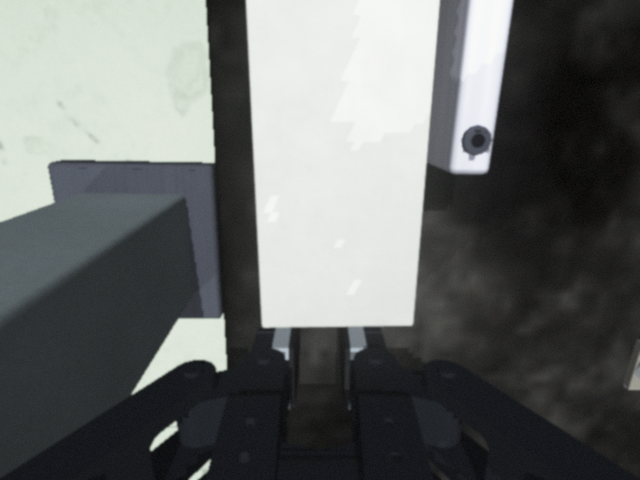

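```bash
python3 -m crank '[[[-0.4,0,0,0],[0,0,0,0],[0,0,-0.7,0],[0,0,-0.7,0],[0,0,-0.2,0]]]' && python3 -m crank '[[[0,-0.6,0,0],[0.6,-0.6,0,0],[0.6,0,0,0],[0.6,0,0,0],[0.5,0,0,0]]]' 1 && python3 -m crank '[[[0,0,0,0],[0,0,0,0],[0,0,0,0]]]'; python3 rk.py pics/w9.png; python3 st.py
```

```text
time_s: 9.15
tool_pos: [0.365, 0.1916, 0.1111]
ee_rot: [0.7, 0.714, 0.004, 0.011]
force: [0.3, 0.1, 0.1]
width: 0.0156
time_s: 9.65
tool_pos: [0.3029, 0.3077, 0.1098]
ee_rot: [0.703, 0.711, 0.007, 0.013]
force: [0.5, 0.5, 0.4]
width: -0.0001
time_s: 9.95
tool_pos: [0.3021, 0.3099, 0.1087]
ee_rot: [0.702, 0.712, 0.007, 0.012]
force: [-0.3, -0.2, 0.8]
width: -0.0004
yaw L,R 38.61 104.81 end edge -0.98 width 0.4706
ctr [0.2936 0.2315] local [-0.0604  0.0852] dyaw deg -19.19 lead corners [[0.0063, 0.2998], [-0.0091, -0.1706]]
t 10.0 pos [0.302  0.3095 0.1086] F [ 0.5 -0.   0.1] w 0.0 q6 0.722
x axis yaw 90.78 z [ 0.0269 -0.0077 -0.9996]
```

View pics/w9.png

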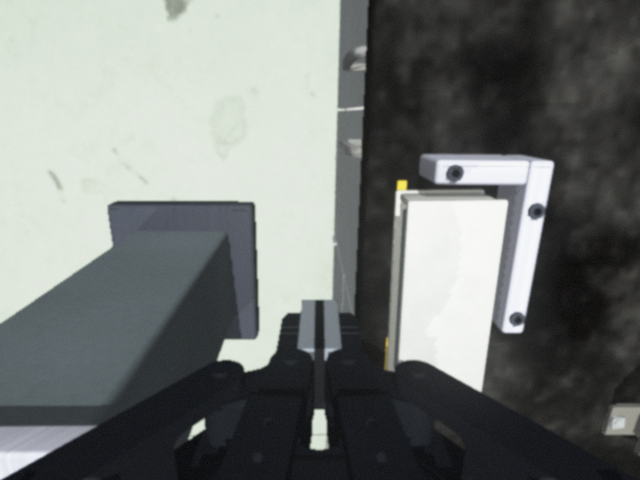

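```bash
python3 -m crank '[[[0,0,0.5,0],[0,0,0.5,0],[0,0,0.4,0],[0,0,0,0],[0,0,0,0]]]'; python3 st.py; python3 - <<'E'
from h import *
cv2.imwrite('pics/w10.png',bot.snapshot('wrist')[:,:,::-1])
E
```

```text
time_s: 10.5
tool_pos: [0.3052, 0.3053, 0.0375]
ee_rot: [0.705, 0.71, 0.007, 0.013]
force: [0.9, 0.0, 0.2]
width: 0.0006
t 10.5 pos [0.3052 0.3053 0.0375] F [0.9 0.  0.2] w 0.0006 q6 0.727
x axis yaw 90.4 z [ 0.0278 -0.0075 -0.9996]
```

View pics/w10.png

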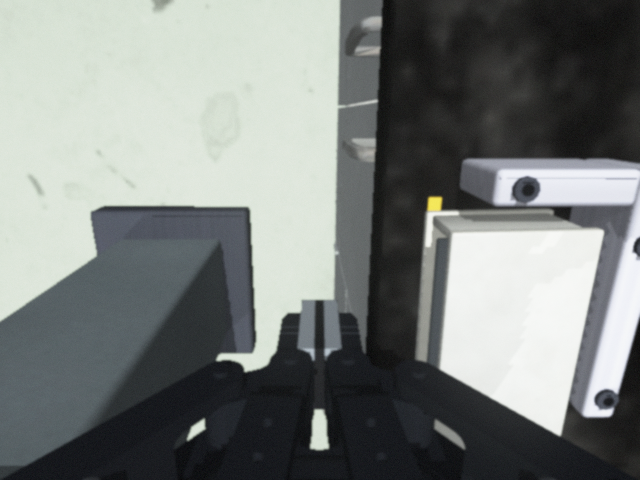

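```bash
python3 -m crank '[[[0,0.12,0.04,0],[0,0.12,0.02,0],[0,0.1,0,0],[0,0.1,0,0],[0,0,0,0]]]';python3 -m crank '[[[0,0.06,0,0],[0,0.06,0,0],[0,0.04,0,0]]]'; python3 st.py; python3 - <<'E'
from h import *
cv2.imwrite('pics/w11.png',bot.snapshot('wrist')[:,:,::-1])
E
```

```text
time_s: 11.05
tool_pos: [0.3321, 0.3071, 0.0388]
ee_rot: [0.705, 0.709, 0.011, 0.013]
force: [-0.4, -0.5, 0.8]
width: 0.0001
time_s: 11.35
tool_pos: [0.3399, 0.3069, 0.039]
ee_rot: [0.705, 0.709, 0.01, 0.013]
force: [-1.2, -0.3, -0.1]
width: -0.0001
t 11.35 pos [0.3399 0.3069 0.039 ] F [-1.2 -0.3 -0.1] w -0.0001 q6 0.678
x axis yaw 90.35 z [ 0.0326 -0.0033 -0.9995]
```

View pics/w11.png

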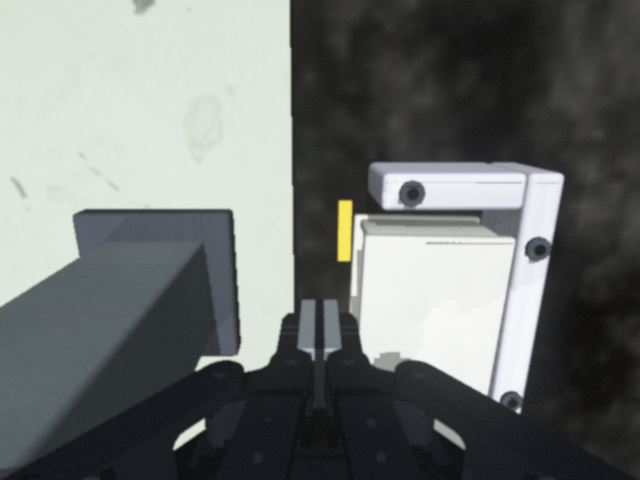

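```bash
python3 -m crank '[[[0,0.04,0,0],[0,0.04,0,0]]]';python3 -m crank '[[[0,0.03,0,0],[0,0.03,0,0]]]'; python3 st.py; python3 - <<'E'
from h import *
cv2.imwrite('pics/w12.png',cv2.resize(bot.snapshot('wrist')[150:400,300:600,::-1],(780,650))[:600])
E
```

```text
time_s: 11.6
tool_pos: [0.342, 0.3058, 0.0385]
ee_rot: [0.705, 0.709, 0.008, 0.012]
force: [-5.2, 0.7, 4.4]
width: 0.0005
time_s: 11.8
tool_pos: [0.342, 0.3053, 0.038]
ee_rot: [0.706, 0.709, 0.005, 0.01]
force: [-6.8, 2.7, 4.2]
width: -0.0004
t 11.8 pos [0.342  0.3053 0.038 ] F [-6.8  2.7  4.2] w -0.0004 q6 0.667
x axis yaw 90.24 z [ 0.0213 -0.0078 -0.9997]
```

View pics/w12.png

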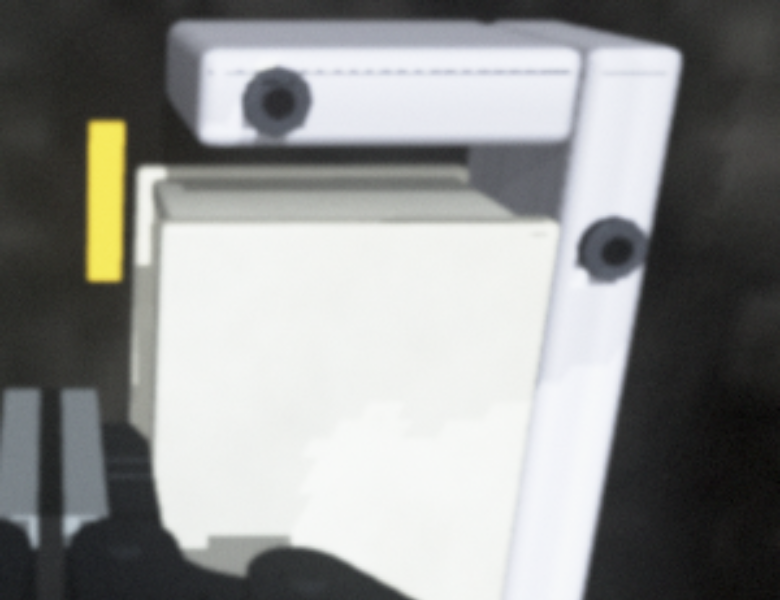

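```bash
python3 -m crank '[[[0,-0.3,0,0],[0,-0.3,-0.1,0],[0,0,-0.7,0],[0,0,-0.6,0],[0,0,0,0]]]' && python3 -m crank '[[[-0.6,0,0,0],[-0.6,0,0,0],[-0.6,0.3,0,0],[-0.55,0.6,0,0],[0,0.3,0,0]]]' 0.82 && python3 -m crank '[[[0,0,0,0],[0,0,0,0]]]'; python3 st.py; python3 - <<'E'
from h import *
cv2.imwrite('pics/w13.png',bot.snapshot('wrist')[:,:,::-1])
E
```

```text
time_s: 12.35
tool_pos: [0.3059, 0.305, 0.1084]
ee_rot: [0.705, 0.709, 0.004, 0.011]
force: [0.4, -0.2, 1.4]
width: 0.0002
time_s: 12.85
tool_pos: [0.3632, 0.186, 0.1102]
ee_rot: [0.702, 0.712, 0.007, 0.012]
force: [0.7, 0.1, -0.3]
width: 0.0153
time_s: 13.05
tool_pos: [0.3637, 0.1861, 0.1098]
ee_rot: [0.703, 0.711, 0.007, 0.012]
force: [-0.1, -0.0, -0.4]
width: 0.0152
t 13.05 pos [0.3637 0.1861 0.1098] F [-0.1 -0.  -0.4] w 0.0152 q6 0.38
x axis yaw 90.72 z [ 0.0261 -0.0064 -0.9996]
```

View pics/w13.png

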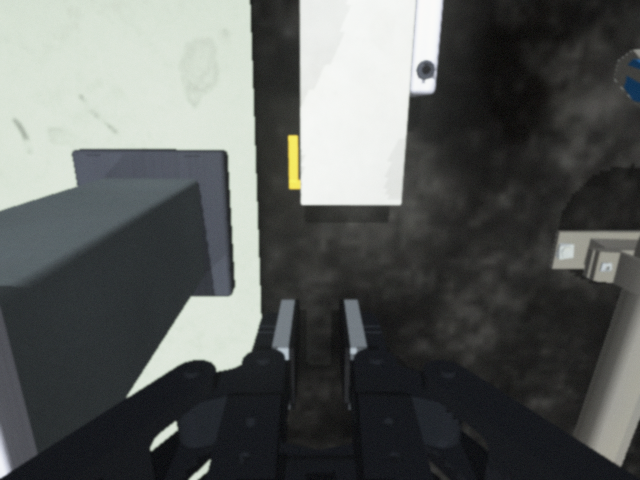

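```bash
python3 -m crank '[[[0,0.2,0.5,0],[0,0,0.5,0],[0,0,0.5,0],[0,0,0.1,0],[0,0,0,0]]]'; python3 rk.py pics/w14.png 340; python3 st.py
```

```text
time_s: 13.6
tool_pos: [0.3726, 0.1906, 0.0281]
ee_rot: [0.699, 0.715, 0.007, 0.011]
force: [-0.1, 1.3, -0.1]
width: 0.0152
yaw L,R 90.33 90.09 end edge -0.03 width 0.0489
ctr [0.379  0.2846] local [-0.0086 -0.001 ] dyaw deg -0.69 lead corners [[0.0543, 0.0227], [0.0535, -0.0262]]
t 13.65 pos [0.3726 0.1906 0.0284] F [-0.2  0.  -0.3] w 0.0154 q6 0.379
x axis yaw 91.27 z [ 0.0267 -0.0051 -0.9996]
```

View pics/w14.png

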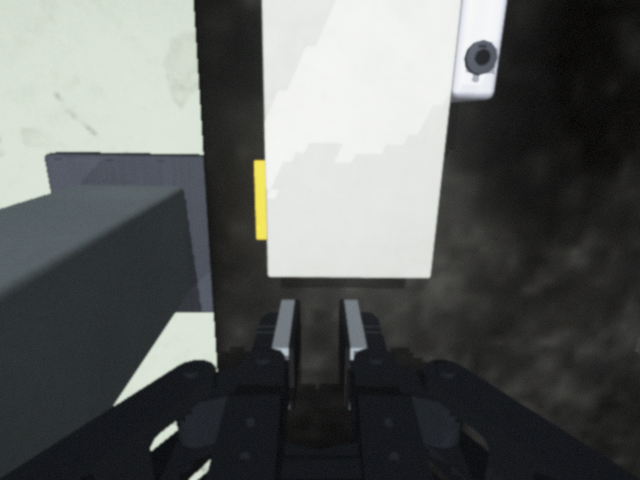

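```bash
python3 -m crank '[[[0,0.08,-0.08,0.015],[0.1,0.02,0,0],[0.12,0,0,0],[0.1,0,0,0],[0.05,0,0,0]]]';python3 st.py;python3 -m crank '[[[0.06,0,0,0],[0.06,0,0,0]]]';python3 st.py; python3 rk.py pics/w15.png 340
```

```text
time_s: 14.15
tool_pos: [0.3803, 0.2124, 0.0367]
ee_rot: [0.705, 0.709, 0.011, 0.013]
force: [0.6, -0.3, -0.7]
width: 0.0155
t 14.15 pos [0.3803 0.2124 0.0367] F [ 0.6 -0.3 -0.7] w 0.0155 q6 0.436
x axis yaw 90.37 z [ 0.0339 -0.002  -0.9994]
time_s: 14.35
tool_pos: [0.3801, 0.2189, 0.0369]
ee_rot: [0.704, 0.71, 0.011, 0.013]
force: [0.1, -2.1, -0.0]
width: 0.0155
t 14.35 pos [0.3801 0.2189 0.0369] F [ 0.1 -2.1 -0. ] w 0.0155 q6 0.45
x axis yaw 90.41 z [ 0.0338 -0.0024 -0.9994]
yaw L,R 90.47 77.84 end edge 0.15 width 0.045
ctr [0.3837 0.2934] local [ 0.0001 -0.0059] dyaw deg -6.74 lead corners [[0.0625, 0.0093], [0.0619, -0.0357]]
```

```bash
python3 -m crank '[[[0.04,0,0,0],[0.04,0,0,0]]]';python3 -m crank '[[[0.04,0,0,0]]]';python3 st.py; python3 rk.py pics/w16.png 340
```

```text
time_s: 14.6
tool_pos: [0.3798, 0.2197, 0.0369]
ee_rot: [0.703, 0.711, 0.008, 0.015]
force: [2.6, -12.4, 6.9]
width: 0.0156
time_s: 14.7
tool_pos: [0.3798, 0.2196, 0.0369]
ee_rot: [0.702, 0.712, 0.006, 0.016]
force: [2.0, -10.8, 5.2]
width: 0.0157
t 14.7 pos [0.3798 0.2196 0.0369] F [  2.  -10.8   5.2] w 0.0157 q6 0.465
x axis yaw 90.82 z [ 0.0311 -0.0146 -0.9994]
yaw L,R 90.35 76.87 end edge -0.18 width 0.0445
ctr [0.3837 0.294 ] local [ 0.0007 -0.0059] dyaw deg -7.29 lead corners [[0.0631, 0.0085], [0.0623, -0.0361]]
```

View pics/w16.png

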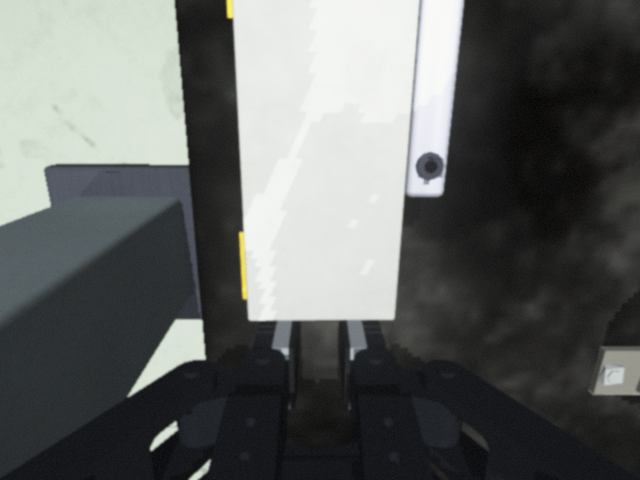

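In `w16` the push stalls at 12 N. The rack lies against the fence along its side (410,150), and its end is seated on the stop. I retreat, lift and look from above.

```bash
python3 -m crank '[[[-0.25,0,0,0],[-0.3,0,0,0],[0,0,-0.7,0],[0,0,-0.8,0],[0,0,-0.8,0]]]' && python3 -m crank '[[[0,-0.5,-0.8,0],[0.4,-0.5,-0.6,0],[0.4,-0.5,0,0],[0.3,0,0,0],[0,0,0,0]]]' && python3 -m crank '[[[0,0,0,0],[0,0,0,0]]]'; python3 st.py; python3 - <<'E'
from h import *
im=bot.snapshot('wrist')[:,:,::-1]
cv2.imwrite('pics/w17.png',im)
E
```

```text
time_s: 15.25
tool_pos: [0.3708, 0.1886, 0.1485]
ee_rot: [0.703, 0.711, -0.002, 0.012]
force: [0.9, -0.4, 0.3]
width: 0.0153
time_s: 15.75
tool_pos: [0.296, 0.2464, 0.2263]
ee_rot: [0.704, 0.71, 0.008, 0.013]
force: [0.5, 0.3, 1.1]
width: 0.0158
time_s: 15.95
tool_pos: [0.2954, 0.2451, 0.2254]
ee_rot: [0.704, 0.71, 0.007, 0.013]
force: [-0.5, 0.1, -0.1]
width: 0.0155
t 15.95 pos [0.2954 0.2451 0.2254] F [-0.5  0.1 -0.1] w 0.0155 q6 0.6
x axis yaw 90.44 z [ 0.0273 -0.0086 -0.9996]
```

View pics/w17.png

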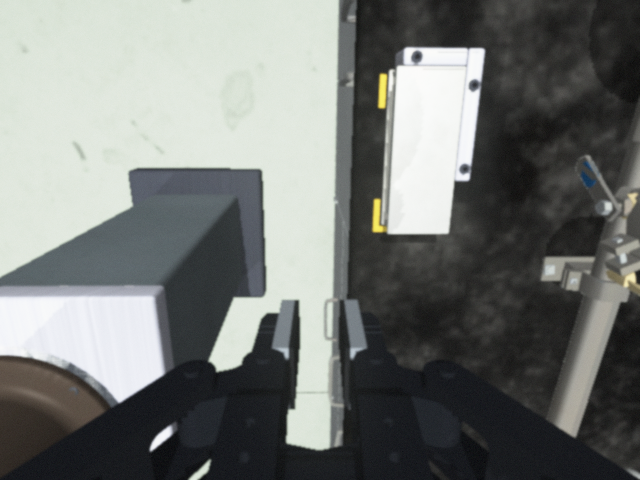

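```bash
python3 - <<'E'
from h import *
im=cv2.imread('pics/w17.png')
cv2.imwrite('pics/w17a.png',cv2.resize(im[35:245,365:505],None,fx=2.85,fy=2.85,interpolation=2))
im=bot.snapshot('top')[220:300,140:340,::-1];cv2.imwrite('pics/t17.png',cv2.resize(im,(800,320),interpolation=2))
E
```

```text
(no output)
```

View pics/w17a.png

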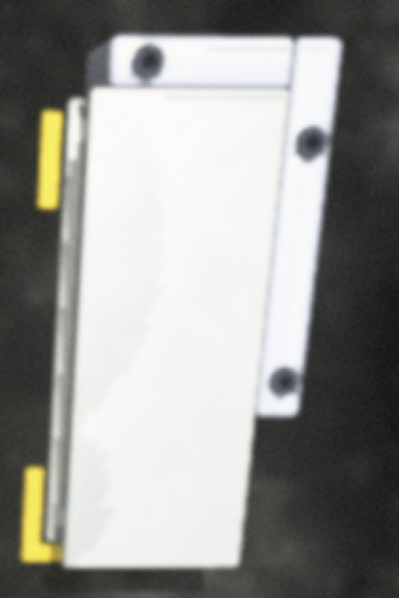

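View pics/t17.png

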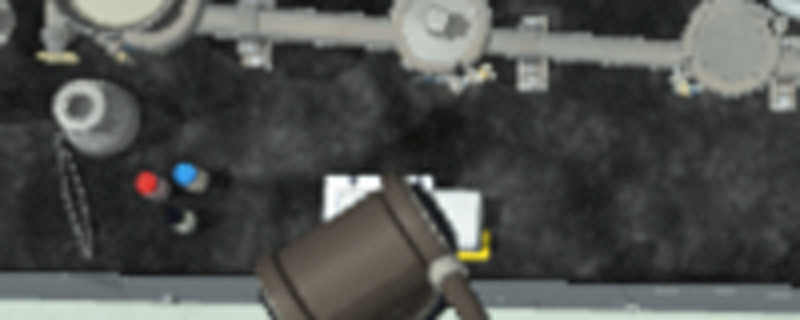

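```bash
python3 - <<'E'
from h import *
c=cam('wrist');g=lambda p:ray(c,(365+(p[0]+.5)/2.85-.5,35+(p[1]+.5)/2.85-.5),.032)[:2]
a=lambda p,q:np.degrees(np.arctan2(*(g(p)-g(q))[::-1])).round(2)
print('fence outer',a((342,40),(298,415)),'rack near',a((90,88),(65,567)),'rack far',a((290,90),(240,567)),'len',np.linalg.norm(g((90,88))-g((65,567))),np.linalg.norm(g((240,567))-g((65,567))))
print(bot.hand_in())
E
```

```text
fence outer 90.25 rack near 90.51 rack far 90.32 len 0.12441170024702787 0.049883087646109076
the job is handed in; nothing more can be done
None
```

I pushed the white rack into the corner of the angle and handed the job in at about 16 s; the hand-in gives no verdict. I pushed its right end with the two partly open fingertips, pressed its long side to the fence with the back of the shut fingers, then pushed the end onto the stop.

**Final position:** From above, the rack shows no visible gap to the fence or the stop. Its sides measured 90.3–90.5° against 90.25° for the fence, so the angle error is under 0.01 rad. Before the hand left, the rack measured +0.7 mm along the angle's x axis.

**Forces:** The highest wrist force I read was about 14 N, in the final push against the stop. I read it only at the end of each move, so short peaks could have been missed.

**Clearance:** The hand was clear of the rack when I handed in. The three vials and the cone vessel looked unmoved in the last top view. I did not check the bowl, beaker and dish again, but the arm stayed away from them.

**Checks that disagreed:**
- **Automatic edge fit:** once the rack touched the fence, the fit merged the two and read about -6 mm in y and -7° in angle. I discarded that and measured by corners from above instead.
- **Angle yaw:** I first measured the angle at 90.9°, but the last view gives 90.25°.

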